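# Close the plaque press with its loose crank

### The job

Nip the printed plaque in the bench press: first turn the black wing screw fully tight, so that the beam is clamped, then fit the loose crank right down onto the square end of the spindle and wind the platen down until it bears firmly on the plaque. Leave the crank seated on the spindle and let go of everything; do not disturb the mug, the tape roll or the squeegee.

Things in the scene. Friction and masses are not known exactly. Their poses are not given: they have to be found in the camera images.
- press: bench screw press, fixed: base 190 x 280 mm, two columns, a beam 70 mm wide, 294 mm long, already swung shut, its top 166 mm above the table; a spindle through the beam's middle carries a platen. Origin: middle of the underside. x across the beam, y along it to the wing screw, z up. Clockwise turns (seen from above) of the spindle lower spindle and platen by 6 mm each.
- spindle_top (a point): centre of the top end of the vertical steel spindle; it moves down with it. The end is a square of 18 x 18 mm, 28 mm long, topped by a round cone 3 mm high (18 to 13 mm across). Axes are the press's and do not turn: the angle of the square is not given and differs each time. The spindle drags with 0.15 N m and stops hard where the platen bears on the plaque.
- platen_face (a point): centre of the underside of the aluminium platen (160 x 184 x 18 mm) under the beam; moves with the spindle, always 153 mm below spindle_top. Starts 8 to 12 mm above the plaque.
- plaque_top (a point): centre of the upper face of the white-faced wooden plaque (120 x 160 mm) lying fixed on the press's orange pad, 50 mm above the table. Axes: those of the press.
- wing_grip (a point): grip centre of the black wing screw, 30 mm above the beam's top, 112 mm from the spindle along the press's +y. Wings: an upright bar 58 mm long (along this point's x), 9 mm thick (y), from 10 to 40 mm above the beam, on a hub of 26 mm diameter. On the press's -x side stands a cheek, its face 36 mm from the screw's axis (wing tips pass at 7 mm), its top 26 mm above the beam.
- wing (a joint): turn of the wing screw in rad; grows as it is turned clockwise seen from above; 1.75 is fully tight, a hard stop. It starts loose between 0.25 and 0.65 and drags with 0.12 N m.
- crank_hub (a point): centre of the hub of the loose steel crank (about 0.5 kg): a square block 34 x 34 mm, 44 mm tall, this point half-way up; at the start it stands on the table, socket down. Axes: x along the arm to the red grip, z up; flat sides face x and y. Arm: 18 mm wide, 30 to 42 mm above the hub's underside. Counterweight: 22 to 58 mm out on -x, 26 to 44 mm above the underside.
- crank_socket (a point): floor centre of the crank's square socket, on the hub's axis, 25 mm above its underside. Socket: open downwards, 25 mm deep, 20.2 x 20.2 mm, sides parallel to the crank's x and y. Fully home it meets spindle_top; until the squares line up it stays about 22 mm higher. It drops on at four angles a quarter turn apart, with 7 degrees to spare either way.
- crank_grip (a point): centre of the crank's red upright grip, a cylinder of 22 mm diameter and 58 mm length that spins freely on its pin, 70 mm from the hub's axis along the crank's x, its centre 75 mm above the hub's underside. Its axes spin with it.
- mug_mid (a point): a white ceramic mug, 82 mm in diameter and 95 mm high with a handle, standing on the table; this point is half-way up. To be left alone.
- tape_mid (a point): a roll of yellow tape lying flat, 96 mm in diameter and 24 mm high; this point is half-way up. To be left alone.
- squeegee_mid (a point): a squeegee lying flat: wooden holder 45 x 160 x 22 mm, blue blade along its +x side; this point is half-way up the holder. To be left alone.
Mind the look-alikes: they are no part of the job. There is more than one size of the part that bears crank_hub; the job needs the largest.

How it is judged:
On the way, in this order (a step that is already met when the one before it is completed fails the run):
1. the wing screw is tight (value of joint wing above 1.65 rad), for 0.2 s.
2. the crank is fully home on the spindle's square (distance between crank_socket and spindle_top below 0.004 m and angle between crank_hub's own z axis and vertical below 0.12 rad), for 0.2 s.
At the end, for the whole second after the job is handed in: The platen bears on the plaque (gap under 0.5 mm), the wing screw is within 0.1 rad of its tight stop, and the crank sits upright (within 7 degrees) and fully home on the spindle (within 5 mm), with nothing held (z of platen_face in the frame of plaque_top below 0.0005 m and value of joint wing above 1.65 rad and distance between crank_socket and spindle_top below 0.005 m and angle between crank_hub's own z axis and vertical below 0.12 rad); the robot touches nothing.
It fails at once if the mug, tape roll or squeegee is pushed more than 30 mm or knocked over (distance of any of mug_mid, tape_mid, squeegee_mid from where it was at the start of the episode above 0.03 m).
It also fails if it takes over 72 s, if anything falls off the work surface, if the arm or the gripper's body presses on something with over 40 N, if the wrist force passes 120 N, or if a joint passes its speed limit or range.

### The arm

A 6-joint arm with a two-finger parallel gripper is mounted at the origin on the work surface. World frame = base frame: x ahead of the robot, y to its left, z up, the work surface at z = 0. Lengths are in m, angles in rad, forces in N, time in s.
With the tool pointing down it reaches from about 0.35 to 0.775 m from the base axis. Payload 7.3 kg.
Tool frame: the origin (TCP) lies at the very end of the fingers, on their centre line; the grasp point (between the pads) lies robot.pinch_z behind it (robot.pinch_z is the distance from the TCP to the grasp point, in m); y points along the fingers, z is the direction in which the jaws open and shut, and the axes are right-handed (so a half turn about y gives the same grasp; the last joint's range is limited). The gripper opens to 92 mm and grips with 3 to 60 N. Pads are 19 mm wide; open, the fingers measure 130 mm over their backs; the gripper's body (75 mm by 190 mm) begins 47 mm behind the grasp point.
Start: joints at [-1.4, 0.342, 1.524, -0, 1.275, -0.146], TCP at [0.164, -0.499, 0.227] pointing down, gripper open.
Joint ranges: [-2.53, 2.53], [-0.77, 2.02], [0.04, 2.7], [-1, 4.14], [0.28, 2.66], [-3.11, 3.11]. Speed limits (rad/s): [2.57, 2.57, 3.14, 3.14, 3.14, 3.14].

### API

Orientations are given as [roll, pitch, yaw] about the fixed x, y, z axes, in that order (R = Rz(yaw) Ry(pitch) Rx(roll)).
In Python, from cell import status, viewer, robot gives the robot as it stands. The module is installed in compiled form; this text tells all that it offers.
- The arm moves only by the shell command python3 -m pendant 'ROWS' [FORCE]. ROWS is JSON, a list that holds one entry, the list of rows, each a list of 7 numbers: the shift along the tool's x, y, z in cm, then the turn, a rotation vector about the tool's x, y, z in rad, then the finger opening in cm, from 0 to 9.18. A call has 1 to 20 rows; each row is the pose to reach, as a shift and turn from the pose commanded when the call began, along the tool's axes at that moment; what a row does not reach only later rows make up. A row lasts 1/10 s, in which the tool goes at most 50 mm and 8.59 degrees, less where a joint would pass 70% of its speed; a pose out of reach is approached as far as the arm can. A call with a gripper value outside its range is refused whole. The fingers move at their own pace and stop on an object; FORCE is the grip in N (left out, the last holds). Time passes only in rows, so rows that repeat a pose let the fingers close. It gives the time, the measured TCP pose, the force and the opening at its end, in the units of the state.
- status.observe(): the state, without advancing time (a new reading comes with each control period).
- viewer.read_camera(name): name is "side" or "top" or "wrist"; returns a dict with "image" (400x640x3 uint8, red, green, blue), "range_z" (400x640 float32, m along the optical axis (not along the pixel's ray), 0 where there is no reading), "fx", "fy", "cx", "cy" (pixels), "distortion" ([k1, k2, p1, p2, k3] as OpenCV has them; the pictures are not rectified), "camera_from_world" (4x4, takes a point from world to camera coordinates). Camera axes: x right, y up, looking along -z (the intrinsics and any distortion apply to the point x, -y, -z); pixel columns grow to the right and rows downward; lengths in m; the calibration is good to about 2 mm. A picture is of the moment at which its call begins.
- robot.hand_in(): hands the job in, once; it reports no verdict.
The state is a dict: "time": time; "qpos": joint angles; "qvel": joint speeds; "joint_efforts": joint torques, N m; "tool_pos": TCP position; "tool_rot": TCP orientation; "contact_force": force on the tool from outside, world axes, zero at the start; "torque": the same for the moment, N m; "opening": finger opening in m.
Only numpy, scipy, OpenCV 4.12 (cv2) and the standard library are available. Lean on these libraries where they do the work, as an engineer would, in place of code of your own. Each camera call takes 0.05 s, during which the arm holds its last target. There are 200 camera calls.

## Working session

There is one attempt and no reset: what is moved stays moved. The work goes in short steps, Python scripts to look and compute and a shell command to move; the robot and the scene stay as the last step left them, time stands still between calls to the robot, and variables do not carry over. Pictures are saved under pics/ and viewed, about 8 in all and at most 12, crops included, and the job is handed in when it is done.

```bash
mkdir -p pics; cat > h.py <<'E'
import numpy as np, cv2
from cell import status, viewer, robot
from scipy.spatial.transform import Rotation as R
def cam(n):
    c=viewer.read_camera(n); c['K']=np.array([[c['fx'],0,c['cx']],[0,c['fy'],c['cy']],[0,0,1.]]); c['D']=np.array(c['distortion'],float)
    c['T']=np.linalg.inv(np.array(c['camera_from_world'])); return c
def rays(c,uv):
    p=cv2.undistortPoints(np.array(uv,float).reshape(-1,1,2),c['K'],c['D']).reshape(-1,2)
    d=np.c_[p[:,0],-p[:,1],-np.ones(len(p))]
    return c['T'][:3,3], d@c['T'][:3,:3].T, d
def onz(c,uv,z):
    o,d,_=rays(c,uv); return o+d*((z-o[2])/d[:,2])[:,None]
def pts(c,uv):
    uv=np.array(uv,int).reshape(-1,2); o,d,_=rays(c,uv); r=c['range_z'][uv[:,1],uv[:,0]]
    return o+d*r[:,None]
def cloud(c):
    v,u=np.mgrid[0:400,0:640]; return pts(c,np.c_[u.ravel(),v.ravel()]).reshape(400,640,3)
def save(n,im): cv2.imwrite('pics/'+n,cv2.cvtColor(im,cv2.COLOR_RGB2BGR))
def rot(s): 
    r=np.array(s['tool_rot'],float); return R.from_euler('xyz',r) if r.size==3 else R.from_matrix(r.reshape(3,3))
E
python3 - <<'E'
from h import *
s=status.observe(); print(s, robot.pinch_z)
print(rot(s).as_matrix().round(3))
for n in ['top','side']:
    c=cam(n); save(n+'.png',c['image']); print(n,c['T'].round(3),c['fx'],c['D'])
E
```

```text
{'time': 0.0, 'qpos': array([-1.39997182e+00,  3.42688304e-01,  1.52504615e+00, -1.88324164e-05,
        1.27539218e+00, -1.45975293e-01]), 'qvel': array([-0.0003133 , -0.00100407,  0.00104555,  0.00064977, -0.00051602,
       -0.0005772 ]), 'joint_efforts': array([-5.58552238e-04, -4.31242812e+01, -2.44221586e+01,  7.18661374e-02,
        5.59503108e-02, -1.02998317e-04]), 'tool_pos': array([ 0.16350757, -0.49844692,  0.22605266]), 'tool_rot': array([-1.57231661e+00,  2.05312303e-04, -2.82478752e+00]), 'contact_force': array([-0.21945777,  0.48723492,  0.79354974]), 'torque': array([ 0.00117907,  0.02324621, -0.03394614]), 'opening': 0.09172208717762702} 0.0188
[[-0.95  -0.     0.312]
 [-0.312  0.002 -0.95 ]
 [-0.    -1.    -0.002]]
top [[-0.014  0.985 -0.171  0.329]
 [-1.    -0.012  0.01  -0.008]
 [ 0.008  0.172  0.985  1.343]
 [ 0.     0.     0.     1.   ]] 484.0284260327563 [0.03481016 0.         0.         0.         0.        ]
side [[ 0.683  0.433 -0.588 -0.347]
 [-0.73   0.388 -0.563 -0.905]
 [-0.016  0.814  0.581  1.045]
 [ 0.     0.     0.     1.   ]] 479.9256278266781 [-0.01939516  0.          0.          0.          0.        ]
```

View pics/top.png

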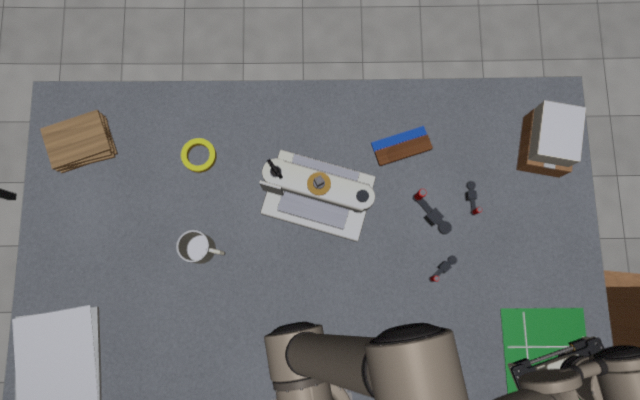

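View pics/side.png

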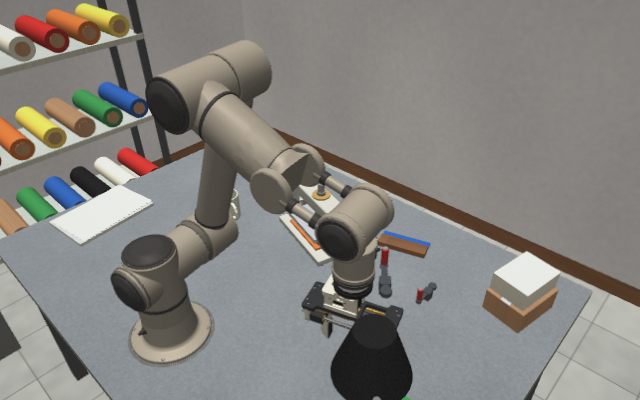

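The top view shows three cranks: A hub (433,213) with grip (420,194), B hub (472,197), C hub (444,267). A is the largest, so I choose it. The wing screw is at (275,169), the spindle at (319,183), and the round cap at (363,196) is the pivot, a look-alike.

```bash
python3 - <<'E'
from h import *
c=cam('top'); im=c['image']; P=cloud(c)
a=cv2.resize(im[150:290,395:495],None,fx=4,fy=4,interpolation=cv2.INTER_CUBIC)
b=cv2.resize(im[150:245,255:380],None,fx=3.2,fy=4,interpolation=cv2.INTER_CUBIC)
o=np.zeros((560,800,3),np.uint8); o[:a.shape[0],:400]=a; o[:b.shape[0],400:800]=b; save('crop.png',o)
hsv=cv2.cvtColor(im,cv2.COLOR_RGB2HSV)
red=(((hsv[...,0]<6)|(hsv[...,0]>172))&(hsv[...,1]>140)&(hsv[...,2]>60)).astype(np.uint8)
n,l,st,ce=cv2.connectedComponentsWithStats(red)
for i in range(1,n):
    if st[i,4]>8: print('red',st[i],ce[i],np.median(P[l==i],0).round(3),P[l==i][:,2].max().round(3))
for n,(u0,u1,v0,v1) in dict(A=(405,460,180,240),B=(460,490,175,220),C=(425,462,250,286)).items():
    Q=P[v0:v1,u0:u1].reshape(-1,3); Q=Q[(Q[:,2]>.02)&(Q[:,2]<.07)]
    m=Q[:,:2].mean(0); w,V=np.linalg.eigh(np.cov(Q[:,:2].T)); t=(Q[:,:2]-m)@V
    print(n,len(Q),m.round(3),V[:,1].round(3),np.ptp(t,0).round(3),Q[:,2].max())
for uv in [(433,213),(420,194),(443,227),(319,183),(275,169),(363,196),(340,188),(297,175),(198,155),(195,246),(400,148)]: print(uv,pts(c,[uv]).round(4))
# beam top
Q=P[140:230,255:385].reshape(-1,3); Q=Q[abs(Q[:,2]-.166)<.006]
print('beam',len(Q),np.median(Q[:,2]),cv2.minAreaRect((Q[:,:2]*1000).astype(np.float32)))
Q=P[140:230,255:385].reshape(-1,3); Q=Q[(Q[:,2]>.18)]
print(len(Q)); 
print(Q[np.lexsort(Q[:,:2].T)][::2].round(3))
E
```

```text
red [415 191   9   9  42] [418.28571429 195.78571429] [ 0.566 -0.287  0.08 ] 0.107
red [473 209   5   5  19] [474.78947368 211.15789474] [ 0.528 -0.445  0.055] 0.073
red [431 276   4   5  13] [432.53846154 278.23076923] [ 0.351 -0.319  0.068] 0.073
A 511 [ 0.517 -0.336] [-0.764 -0.645] [0.038 0.141] 0.06872329372708896
B 259 [ 0.572 -0.448] [-1.    -0.001] [0.028 0.096] 0.06982835186369551
C 238 [ 0.381 -0.358] [-0.635  0.773] [0.024 0.095] 0.06955869303555717
(433, 213) [[ 0.5254 -0.3338  0.0479]]
(420, 194) [[ 0.5675 -0.2886  0.1038]]
(443, 227) [[ 0.4882 -0.3612  0.0382]]
(319, 183) [[ 0.5756 -0.0241  0.2155]]
(275, 169) [[0.6131 0.0813 0.2074]]
(363, 196) [[ 0.5504 -0.1322  0.1755]]
(340, 188) [[ 0.5734 -0.0768  0.1647]]
(297, 175) [[0.6076 0.0298 0.1655]]
(198, 155) [[ 0.709   0.3175 -0.0019]]
(195, 246) [[0.4485 0.3171 0.0035]]
(400, 148) [[ 0.7151 -0.2564  0.0262]]
beam 2424 0.16648676675153073 ((582.7227783203125, -21.036666870117188), (288.48358154296875, 79.29273986816406), 73.54312133789062)
376
[[ 0.549 -0.144  0.181]
 [ 0.547 -0.139  0.181]
 [ 0.547 -0.129  0.18 ]
 [ 0.5
[... 3734 characters left out ...]
84]
 [ 0.63   0.096  0.208]
 [ 0.636  0.096  0.205]
 [ 0.642  0.096  0.202]
 [ 0.629  0.097  0.194]
 [ 0.582  0.097  0.192]
 [ 0.585  0.097  0.19 ]
 [ 0.63   0.098  0.208]
 [ 0.634  0.098  0.205]
 [ 0.579  0.099  0.197]
 [ 0.578  0.1    0.189]
 [ 0.637  0.101  0.204]
 [ 0.584  0.102  0.194]
 [ 0.582  0.102  0.192]
 [ 0.582  0.104  0.193]
 [ 0.586  0.105  0.188]
 [ 0.587  0.107  0.194]
 [ 0.585  0.107  0.191]
 [ 0.584  0.109  0.193]
 [ 0.587  0.109  0.192]
 [ 0.584  0.111  0.194]
 [ 0.588  0.112  0.188]
 [ 0.589  0.114  0.194]
 [ 0.582  0.114  0.192]
 [ 0.582  0.115  0.182]
 [ 0.59   0.117  0.189]
 [ 0.586  0.117  0.189]
 [ 0.585  0.119  0.192]
 [ 0.584  0.119  0.186]
 [ 0.588  0.121  0.191]]
```

View pics/crop.png

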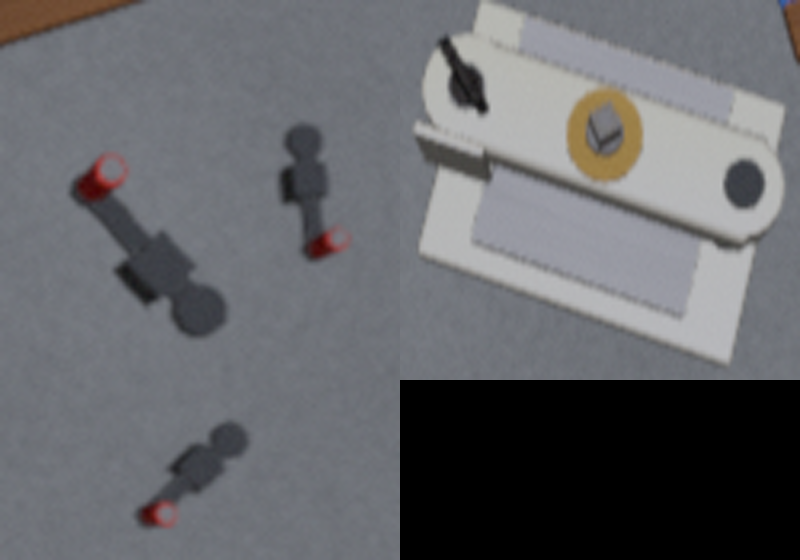

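Crop check: A, at crop (160,265), is clearly the largest crank, with its red grip up-left. Wing bar direction and spindle height agree with the sizes given. I'll go above the wing first.

```bash
python3 -m pendant '[[[-61,-5.5,-41,0,-0.29,0,4],[-61,-5.5,-41,0,-0.29,0,4],[-61,-5.5,-41,0,-0.29,0,4],[-61,-5.5,-41,0,-0.29,0,4],[-61,-5.5,-41,0,-0.29,0,4],[-61,-5.5,-41,0,-0.29,0,4],[-61,-5.5,-41,0,-0.29,0,4],[-61,-5.5,-41,0,-0.29,0,4],[-61,-5.5,-41,0,-0.29,0,4],[-61,-5.5,-41,0,-0.29,0,4],[-61,-5.5,-41,0,-0.29,0,4],[-61,-5.5,-41,0,-0.29,0,4],[-61,-5.5,-41,0,-0.29,0,4],[-61,-5.5,-41,0,-0.29,0,4],[-61,-5.5,-41,0,-0.29,0,4],[-61,-5.5,-41,0,-0.29,0,4],[-61,-5.5,-41,0,-0.29,0,4],[-61,-5.5,-41,0,-0.29,0,4]]]' 20
cat >> h.py <<'E'
def rel(p,yaw=None):
    """rows for world TCP target p (m), jaw yaw (deg)"""
    s=status.observe(); r=rot(s); d=r.inv().apply(np.array(p)-s['tool_pos'])*100
    z=r.as_matrix()[:,2]; y0=np.degrees(np.arctan2(z[1],z[0])); t=0
    if yaw is not None:
        dy=(yaw-y0+90)%180-90; t=-np.radians(dy)
    print('shift cm',d.round(2),'turn y',round(t,3),'yaw now',y0.round(1),'t',s['time'],'q',s['qpos'].round(2),'tcp',s['tool_pos'].round(4),'F',s['contact_force'].round(1))
E
python3 - <<'E'
from h import *
c=cam('wrist'); save('w1.png',c['image']); P=cloud(c); np.save('w1.npy',P); print(c['T'].round(3),c['fx'])
rel((.616,.083,.181),-55)
np.set_printoptions(suppress=True)
m=(P[...,2]>.2)&(P[...,2]<.212)&(np.hypot(P[...,0]-.616,P[...,1]-.083)<.05); 
Q=P[m]; print('wing',len(Q),cv2.minAreaRect((Q[:,:2]*1000).astype(np.float32)))
m=(P[...,2]>.205)&(P[...,2]<.226)&(np.hypot(P[...,0]-.584,P[...,1]+.023)<.02); Q=P[m]; print('sp',len(Q),Q.mean(0) if len(Q) else 0, cv2.minAreaRect((Q[:,:2]*1000).astype(np.float32)) if len(Q) else 0,Q[:,2].max() if len(Q) else 0)
E
```

```text
time: 1.95
tool_pos: [0.6149, 0.0799, 0.2814]
tool_rot: [-1.571, -0.001, -2.535]
contact_force: [0.2, 0.2, 0.1]
opening: 0.04
[[ 0.569  0.784  0.245  0.682]
 [-0.822  0.543  0.171  0.128]
 [ 0.    -0.299  0.954  0.44 ]
 [ 0.     0.     0.     1.   ]] 315.9421223327205
shift cm [-0.29 10.07 -0.22] turn y -0.005 yaw now -55.3 t 2.0 q [ 0.01  0.49  1.14 -0.    1.51  0.97] tcp [0.6149 0.0796 0.2817] F [-0.5 -0.6  0.1]
wing 745 ((617.0127563476562, 86.96553039550781), (55.262794494628906, 9.018280982971191), 36.06148910522461)
sp 0 0 0 0
```

View pics/w1.png

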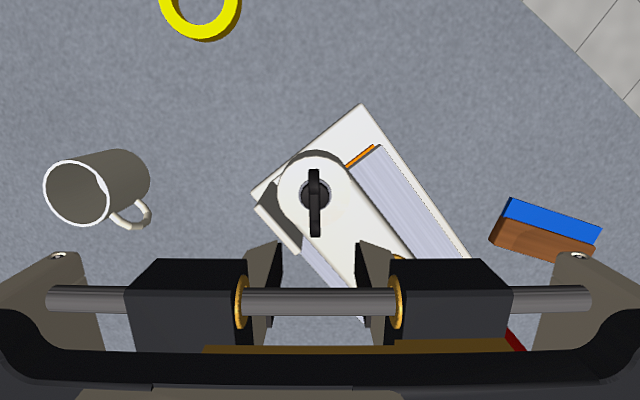

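The wrist view shows the wing at (315,200), bar upright in the image; depth gives centre (0.617, 0.087) at 36°, 55 x 9 mm, as described. Now I go down and grip.

```bash
python3 -m pendant '[[[-0.57,5,-0.45,0,-0.02,0,4],[-0.57,8,-0.45,0,-0.02,0,4],[-0.57,9.9,-0.45,0,-0.02,0,4],[-0.57,9.9,-0.45,0,-0.02,0,0.5],[-0.57,9.9,-0.45,0,-0.02,0,0.5],[-0.57,9.9,-0.45,0,-0.02,0,0.5],[-0.57,9.9,-0.45,0,-0.02,0,0.5],[-0.57,9.9,-0.45,0,-0.02,0,0.5]]]' 40
python3 - <<'E'
from h import *
rel((.617,.087,.182),-54)
E
```

```text
time: 2.8
tool_pos: [0.6188, 0.0866, 0.1843]
tool_rot: [-1.567, 0.002, -2.515]
contact_force: [3.4, -4.5, 2.3]
opening: 0.0085
shift cm [ 0.13  0.23 -0.14] turn y -0.002 yaw now -54.1 t 2.8 q [ 0.02  0.56  1.3  -0.    1.28  0.96] tcp [0.6188 0.0866 0.1843] F [ 3.4 -4.5  2.3]
```

```bash
python3 -m pendant '[[[0,0,0,0,0.14,0,0.5],[0,0,0,0,0.28,0,0.5],[0,0,0,0,0.42,0,0.5],[0,0,0,0,0.56,0,0.5],[0,0,0,0,0.7,0,0.5],[0,0,0,0,0.84,0,0.5],[0,0,0,0,0.95,0,0.5],[0,0,0,0,1.05,0,0.5],[0,0,0,0,1.05,0,0.5]]]'
python3 - <<'E'
from h import *
rel((.617,.087,.182),-54-60); print(status.observe()['torque'])
E
```

```text
time: 3.7
tool_pos: [0.6191, 0.0839, 0.1843]
tool_rot: [-1.567, 0.006, 2.714]
contact_force: [2.4, -12.6, 2.8]
opening: 0.0084
shift cm [ 0.32  0.23 -0.19] turn y -0.009 yaw now -114.5 t 3.7 q [ 0.02  0.56  1.3  -0.01  1.28  2.02] tcp [0.6191 0.0839 0.1843] F [  2.4 -12.6   2.8]
[-2.00216149 -0.33838365 -0.11575065]
```

```bash
python3 -m pendant '[[[-0.1,0,0.25,0,0.08,0,0.5],[-0.1,0,0.25,0,0.16,0,0.5],[-0.1,0,0.25,0,0.24,0,0.5],[-0.1,0,0.25,0,0.3,0,0.5],[-0.1,0,0.25,0,0.3,0,0.5]]]'
python3 - <<'E'
from h import *
rel((.617,.087,.182),-114-17); print(status.observe()['torque'])
E
```

```text
time: 4.2
tool_pos: [0.6186, 0.0839, 0.1843]
tool_rot: [-1.572, 0.004, 2.419]
contact_force: [1.4, -5.3, 4.6]
opening: 0.0115
shift cm [ 0.32  0.23 -0.12] turn y -0.007 yaw now -131.4 t 4.2 q [ 0.01  0.56  1.3  -0.    1.28  2.31] tcp [0.6186 0.0839 0.1843] F [ 1.4 -5.3  4.6]
[-0.74750499 -0.19770755  1.08798923]
```

```bash
python3 -m pendant '[[[0,0,0,0,-0.05,0,3],[0,0,0,0,-0.05,0,3],[0,0,0,0,-0.05,0,3],[0,-4.5,0,0,-0.05,0,3],[-1,-9,2,0,-0.05,0,4],[-2.2,-13.5,5.2,0,0,0,6],[-2.2,-13.5,5.2,0,0,0,6],[-2.2,-13.5,5.2,0,0,0,6]]]'
cat > look.py <<'E'
from h import *
import sys
c=cam('wrist'); save(sys.argv[1],c['image']); P=cloud(c)
w=np.array([.617,.085]); sp=np.array([.585,-.0235])
m=(P[...,2]>.2)&(P[...,2]<.212)&(np.hypot(*(P[...,:2]-w).transpose(2,0,1))<.05); Q=P[m]
print('wing',len(Q),len(Q) and cv2.minAreaRect((Q[:,:2]*1000).astype(np.float32)))
m=(P[...,2]>.192)&(P[...,2]<.226)&(np.hypot(*(P[...,:2]-sp).transpose(2,0,1))<.025); Q=P[m]
print('sp',len(Q),len(Q) and cv2.minAreaRect((Q[:,:2]*1000).astype(np.float32)))
if len(Q):
    T=Q[Q[:,2]>Q[:,2].max()-.006]; print('top',len(T),T.mean(0).round(4),np.percentile(Q[:,2],98),cv2.minAreaRect((T[:,:2]*1000).astype(np.float32)))
    ys,xs=np.where(m); y0,x0=max(int(ys.mean())-60,0),max(int(xs.mean())-80,0)
    save('c_'+sys.argv[1],cv2.resize(c['image'][y0:y0+120,x0:x0+160],None,fx=4,fy=4)); print('crop origin',x0,y0)
rel((.617,.087,.182))
E
python3 look.py w2.png
```

```text
time: 5.0
tool_pos: [0.5998, 0.0309, 0.3191]
tool_rot: [-1.573, 0.002, 2.417]
contact_force: [0.6, -0.2, -0.4]
opening: 0.057
wing 573 ((616.6072998046875, 86.66276550292969), (9.22454833984375, 55.203369140625), 62.38319396972656)
sp 557 ((584.615966796875, -19.624820709228516), (18.206254959106445, 18.136619567871094), 25.29584503173828)
top 426 [ 0.5851 -0.0198  0.2137] 0.21598552679875682 ((584.5562744140625, -19.615541458129883), (18.106346130371094, 18.068876266479492), 25.295846939086914)
crop origin 294 113
shift cm [ 2.33 13.53 -5.32] turn y 0 yaw now -131.5 t 5.05 q [-0.08  0.44  1.13  0.    1.57  2.22] tcp [0.5993 0.0316 0.3172] F [-0.1 -1.2 -0.6]
```

The spindle square measures 18.2 x 18.1 mm at 25.3° mod 90, centre (0.5846, -0.0196). The wing now lies at -27.6°, i.e. it turned 1.11 rad and hit a hard stop (1.09 N m). Relative to the press that is about -10.8°, which fits 1.75 rad. Next, the crank.

```bash
python3 -m pendant '[[[-18.7,8,32.4,0,-1.56,0,6],[-18.7,8,32.4,0,-1.56,0,6],[-18.7,8,32.4,0,-1.56,0,6],[-18.7,8,32.4,0,-1.56,0,6],[-18.7,8,32.4,0,-1.56,0,6],[-18.7,8,32.4,0,-1.56,0,6],[-18.7,12,32.4,0,-1.56,0,6],[-18.7,12,32.4,0,-1.56,0,6],[-18.7,12,32.4,0,-1.56,0,6],[-18.7,12,32.4,0,-1.56,0,6],[-18.7,12,32.4,0,-1.56,0,6],[-18.7,12,32.4,0,-1.56,0,6],[-18.7,12,32.4,0,-1.56,0,6]]]'
python3 - <<'E'
from h import *
c=cam('wrist'); save('w3.png',c['image']); P=cloud(c)
m=(P[...,2]>.02)&(P[...,2]<.056)&(np.hypot(P[...,0]-.524,P[...,1]+.334)<.075); Q=P[m]
print('arm+hub',len(Q),cv2.minAreaRect((Q[:,:2]*1000).astype(np.float32)))
H=Q[Q[:,2]>.0425]; print('z>.0425',len(H),np.percentile(Q[:,2],[50,90,99]))
# line fit: hub + cw + arm
w,V=np.linalg.eigh(np.cov(Q[:,:2].T)); print('dir',V[:,1],np.degrees(np.arctan2(V[1,1],V[0,1])))
G=P[(P[...,2]>.098)&(P[...,2]<.11)&(np.hypot(P[...,0]-.57,P[...,1]+.288)<.04)]; print('grip',len(G),len(G) and G.mean(0))
o=V[:,1]*np.sign(V[0,1]); t=(Q[:,:2]-Q[:,:2].mean(0))@V[:,1]*np.sign(V[0,1]); n=(Q[:,:2]-Q[:,:2].mean(0))@np.array([-o[1],o[0]])
print('mean',Q[:,:2].mean(0),'o',o)
for a in np.arange(-.09,.08,.005):
    k=(t>a)&(t<a+.005)
    if k.sum()>5: print(a.round(3),k.sum(),n[k].min().round(4),n[k].max().round(4),np.median(Q[k,2]).round(4))
rel((.524,-.334,.17),-42)
E
```

```text
time: 6.35
tool_pos: [0.5253, -0.3341, 0.196]
tool_rot: [-1.574, 0.0, -2.307]
contact_force: [0.3, 0.1, 0.8]
opening: 0.06
arm+hub 2762 ((527.1608276367188, -328.59552001953125), (137.7509002685547, 35.1563720703125), 40.28736877441406)
z>.0425 2283 [0.0442466  0.04543306 0.04625358]
dir [-0.76510348 -0.64390734] -139.9161990190182
grip 597 [ 0.57206528 -0.29129158  0.10637993]
mean [ 0.51623757 -0.33814686] o [0.76510348 0.64390734]
-0.055 50 -0.0112 0.0104 0.0444
-0.05 112 -0.015 0.0154 0.0446
-0.045 133 -0.0175 0.017 0.0446
-0.04 145 -0.0171 0.0177 0.0446
-0.035 152 -0.0165 0.0171 0.0445
-0.03 143 -0.0159 0.0158 0.0445
-0.025 125 -0.012 0.0126 0.0438
-0.02 74 -0.0091 0.0088 0.0428
-0.015 135 -0.0171 0.0168 0.0448
-0.01 149 -0.017 0.0167 0.0448
-0.005 155 -0.0172 0.0168 0.0447
0.0 156 -0.0166 0.0167 0.0448
0.005 152 -0.0169 0.0164 0.0448
0.01 163 -0.0173 0.0166 0.0449
0.015 249 -0.0173 0.0167 0.0442
0.02 80 -0.0093 0.0082 0.0425
0.025 84 -0.009 0.0086 0.0426
0.03 90 -0.0093 0.0085 0.0425
0.035 90 -0.0094 0.0082 0.0426
0.04 91 -0.0093 0.0084 0.0426
0.045 93 -0.0094 0.0085 0.0426
0.05 90 -0.0093 0.0082 0.0425
0.055 19 -0.0085 0.0084 0.0424
0.075 9 -0.0088 0.0102 0.0441
shift cm [ 0.08  2.65 -0.12] turn y -0.003 yaw now -42.2 t 6.4 q [-0.69  0.55  1.28  0.    1.32  0.05] tcp [ 0.5254 -0.3343  0.1965] F [-0.7 -0.   0.1]
```

View pics/w3.png

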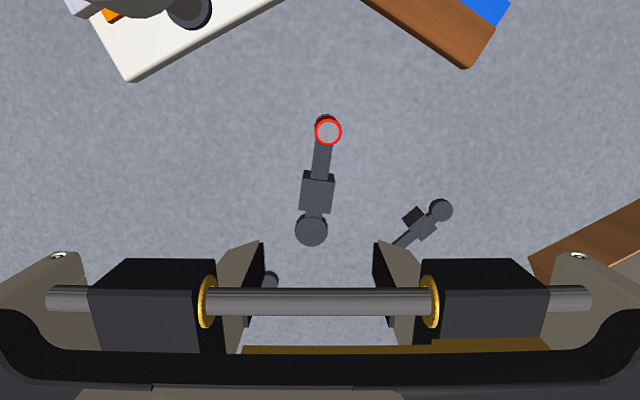

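Crank A is at (318,190) in the image: a 34 mm hub with its axis at 40.1°, centre about (0.518, -0.337), and the red grip at (328,131). The sizes match the largest crank.

```bash
python3 -m pendant '[[[0.68,4,-0.39,0,0.134,0,6.5],[0.68,8,-0.39,0,0.134,0,6.5],[0.68,12,-0.39,0,0.134,0,6.5],[0.68,16,-0.39,0,0.134,0,6.5],[0.68,18,-0.39,0,0.134,0,6.5],[0.68,18.8,-0.39,0,0.134,0,6.5],[0.68,18.8,-0.39,0,0.134,0,6.5],[0.68,18.8,-0.39,0,0.134,0,2],[0.68,18.8,-0.39,0,0.134,0,2],[0.68,18.8,-0.39,0,0.134,0,2],[0.68,18.8,-0.39,0,0.134,0,2],[0.68,18.8,-0.39,0,0.134,0,2]]]' 40
python3 - <<'E'
from h import *
rel((.518,-.3367,.15),-50)
E
```

```text
time: 7.6
tool_pos: [0.5183, -0.338, 0.0105]
tool_rot: [-1.569, 0.0, -2.439]
contact_force: [1.1, -1.5, 2.9]
opening: 0.0337
shift cm [ -0.07 -13.95  -0.1 ] turn y 0.004 yaw now -49.7 t 7.6 q [-0.7   0.74  1.49 -0.    0.91  0.17] tcp [ 0.5183 -0.338   0.0105] F [ 1.1 -1.5  2.9]
```

```bash
python3 -m pendant '[[[0,-2,0,0,0,0,2],[0,-6,0,0,0,0,2],[0,-11,0,0,0,0,2],[0,-16,0,0,0,0,2],[0,-21,0,0,0,0,2],[-4,-24.4,-3,0,0.1,0,2],[-8,-24.4,-6,0,0.2,0,2],[-12,-24.4,-9,0,0.262,0,2],[-16,-24.4,-12.5,0,0.262,0,2],[-20,-24.4,-16,0,0.262,0,2],[-23,-24.4,-18.5,0,0.262,0,2],[-25,-24.4,-20,0,0.262,0,2],[-25.6,-24.4,-20,0,0.262,0,2],[-25.6,-24.4,-20,0,0.262,0,2],[-25.6,-24.4,-20,0,0.262,0,2]]]'
python3 - <<'E'
from h import *
rel((.584,-.020,.2305),-64.7)
c=cam('side'); save('s2.png',cv2.resize(c['image'][100:280,200:440],None,fx=3,fy=3))
c=cam('wrist'); P=cloud(c); s=status.observe()
Q=P[(P[...,2]>.27)&(P[...,2]<.295)&(np.hypot(P[...,0]-.584,P[...,1]+.02)<.1)]
G=P[(P[...,2]>.325)&(P[...,2]<.36)&(np.hypot(P[...,0]-.647,P[...,1]-.01)<.04)]
print(len(Q),len(Q) and cv2.minAreaRect((Q[:,:2]*1000).astype(np.float32)),len(G),len(G) and G.mean(0), len(G) and G[:,2].max())
E
```

```text
time: 9.1
tool_pos: [0.5835, -0.0205, 0.2529]
tool_rot: [-1.571, -0.002, -2.702]
contact_force: [0.4, 0.1, -5.3]
opening: 0.0335
shift cm [-0.07  2.24 -0.03] turn y -0.001 yaw now -64.8 t 9.1 q [-0.17  0.44  1.31 -0.    1.4   0.96] tcp [ 0.5835 -0.0205  0.2529] F [ 0.4  0.1 -5.3]
7904 ((601.919189453125, -13.478477478027344), (116.23838806152344, 63.09768295288086), 4.832639694213867) 9577 [0.64217854 0.00750178 0.34667717] 0.3524251423999074
```

View pics/s2.png

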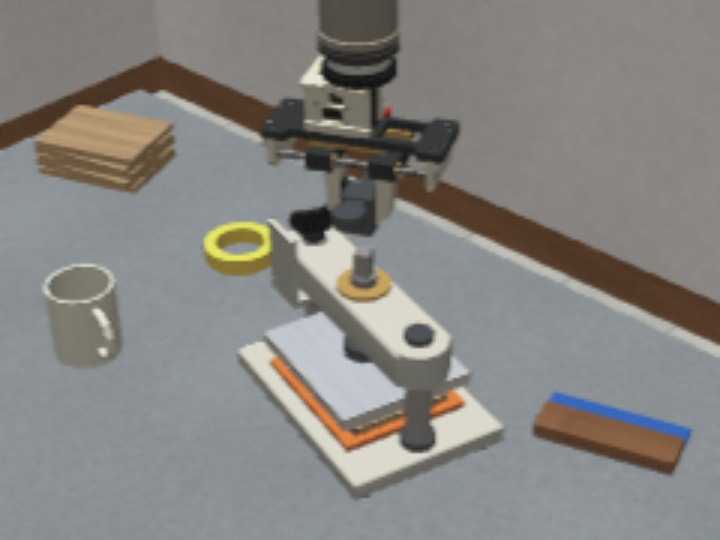

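Side view: the crank hangs upright over the spindle (365,265), and nothing has been disturbed. Lowering guarded.

```bash
python3 -m pendant '[[[0,1.5,0,0,0,0,2],[0,2.5,0,0,0,0,2],[0,3.2,0,0,0,0,2],[0,3.6,0,0,0,0,2],[0,3.6,0,0,0,0,2]]]'
```

```text
time: 9.7
tool_pos: [0.5844, -0.0208, 0.2175]
tool_rot: [-1.569, 0.0, -2.702]
contact_force: [3.2, -5.0, -7.1]
opening: 0.0339
```

```bash
python3 -m pendant '[[[0,0.5,0,0,0,0,2],[0,1,0,0,0,0,2],[0,1.3,0,0,0,0,2],[0,1.6,0,0,0,0,2],[0,1.6,0,0,0,0,2]]]'
```

```text
time: 10.2
tool_pos: [0.5848, -0.0206, 0.2018]
tool_rot: [-1.568, 0.001, -2.701]
contact_force: [4.1, -5.7, -5.1]
opening: 0.0339
```

```bash
python3 -m pendant '[[[0,0.15,0,0,0,0,2],[0,0.3,0,0,0,0,2],[0,0.4,0,0,0,0,2],[0,0.4,0,0,0,0,2]]]'; python3 -c "
from h import *
rel((.6485,.009,.26),-64.7)"
```

```text
time: 10.6
tool_pos: [0.585, -0.0206, 0.1996]
tool_rot: [-1.567, 0.003, -2.701]
contact_force: [-0.3, -5.2, 5.8]
opening: 0.0339
shift cm [-7.03 -6.02  0.05] turn y -0.001 yaw now -64.8 t 10.6 q [-0.17  0.47  1.4  -0.    1.27  0.97] tcp [ 0.585  -0.0206  0.1996] F [-0.3 -5.2  5.8]
```

```bash
python3 -m pendant '[[[0,-0.3,0,0,0,0,6],[0,-0.3,0,0,0,0,6],[0,-0.3,0,0,0,0,6],[0,-4,0,0,0,0,6],[0,-8,0,0,0,0,6],[-2,-13,0,0,0,0,6],[-5,-16,0,0,0,0,6],[-5,-16,0,0,0,0,6],[-5,-16,0,0,0,0,6]]]'
python3 - <<'E'
from h import *
c=cam('wrist'); save('w4.png',c['image']); P=cloud(c)
G=P[(P[...,2]>.286)&(P[...,2]<.305)&(np.hypot(P[...,0]-.648,P[...,1]-.01)<.03)]
print('grip',len(G),len(G) and (G.mean(0),cv2.minEnclosingCircle((G[:,:2]*1000).astype(np.float32))))
H=P[(P[...,2]>.22)&(P[...,2]<.245)&(np.hypot(P[...,0]-.585,P[...,1]+.02)<.1)]
print('hub',len(H),np.percentile(H[:,2],[5,50,95]) if len(H) else 0,len(H) and cv2.minAreaRect((H[:,:2]*1000).astype(np.float32)))
rel((.6483,.0101,.25),-64.7)
E
```

```text
time: 11.5
tool_pos: [0.6294, 0.0023, 0.3571]
tool_rot: [-1.571, -0.0, -2.7]
contact_force: [-1.0, 0.2, -1.1]
opening: 0.0599
grip 618 (array([0.65363951, 0.01533972, 0.28943585]), ((653.0454711914062, 15.13276481628418), 10.706116676330566))
hub 2702 [0.22707758 0.2337544  0.23756092] ((602.7073974609375, -10.565898895263672), (127.05892181396484, 34.44827651977539), 24.98616600036621)
shift cm [-2.16 10.59  0.14] turn y -0.0 yaw now -64.7 t 11.55 q [-0.12  0.5   0.93 -0.    1.71  1.01] tcp [0.6285 0.0021 0.3559] F [ 1.4 -0.3 -0.6]
```

View pics/w4.png

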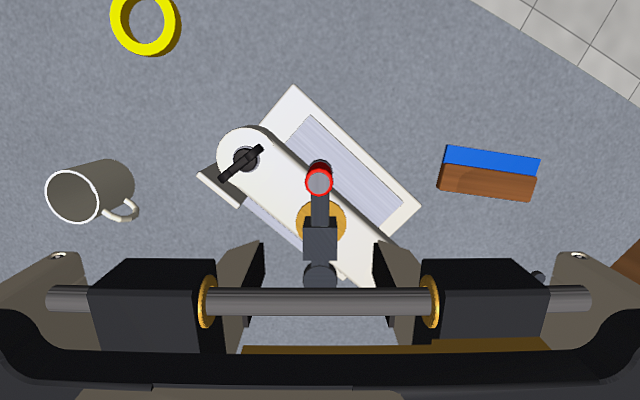

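Grip top at (319,182), hub at (320,240). The wing lies at its tight angle. The crank leans about 3° outward within the socket's slack, under the 7° limit. Now I take the red grip.

```bash
python3 -m pendant '[[[-2.35,0,0.07,0,0,0,5],[-2.35,4,0.07,0,0,0,5],[-2.35,8,0.07,0,0,0,5],[-2.35,10,0.07,0,0,0,5],[-2.35,10.8,0.07,0,0,0,5],[-2.35,10.8,0.07,0,0,0,1],[-2.35,10.8,0.07,0,0,0,1],[-2.35,10.8,0.07,0,0,0,1],[-2.35,10.8,0.07,0,0,0,1],[-2.35,10.8,0.07,0,0,0,1]]]' 25
cat > wind.py <<'E'
from h import *
import sys
# rows for clockwise turn from crank angle a0 (deg) ; sys.argv a0, step deg, n
a0,st,n=map(float,sys.argv[1:]); r=rot(status.observe())
f=lambda a: np.array([np.cos(np.radians(a)),np.sin(np.radians(a)),0])*.07
rel((.6485,.009,.26)); s=status.observe(); print('torque',s['torque'].round(2),'open',s['opening'])
for i in range(1,int(n)+1):
    d=f(a0-st*i)-f(a0); d[2]=-.006*st*i/360; print(r.inv().apply(d*100).round(1))
E
python3 wind.py 25.3 20 18
```

```text
time: 12.55
tool_pos: [0.6512, 0.0112, 0.2508]
tool_rot: [-1.57, 0.002, -2.701]
contact_force: [0.3, 0.8, 2.2]
opening: 0.0214
shift cm [ 0.34 -0.92  0.09] turn y 0 yaw now -64.7 t 12.55 q [-0.1   0.57  1.09  0.    1.48  1.03] tcp [0.6512 0.0112 0.2508] F [0.3 0.8 2.2]
torque [ 0.03 -0.06 -0.03] open 0.021384550904068288
[0.4 0.  2.4]
[1.6 0.1 4.5]
[3.5 0.1 6.1]
[5.8 0.1 6.9]
[8.2 0.2 6.9]
[10.5  0.2  6.1]
[12.4  0.2  4.5]
[13.6  0.2  2.4]
[14.   0.3  0. ]
[13.6  0.3 -2.4]
[12.4  0.3 -4.5]
[10.5  0.4 -6.1]
[ 8.2  0.4 -6.9]
[ 5.8  0.4 -6.9]
[ 3.5  0.5 -6.1]
[ 1.6  0.5 -4.5]
[ 0.4  0.6 -2.4]
[ 0.   0.6 -0. ]
```

```bash
python3 -m pendant '[[[0.1,0,1.2,0,0,0,1],[0.4,0,2.4,0,0,0,1],[0.9,0,3.5,0,0,0,1],[1.6,0.1,4.5,0,0,0,1],[2.5,0.1,5.4,0,0,0,1],[3.5,0.1,6.1,0,0,0,1],[4.6,0.1,6.6,0,0,0,1],[5.8,0.1,6.9,0,0,0,1],[7,0.1,7,0,0,0,1],[8.2,0.2,6.9,0,0,0,1],[10.5,0.2,6.1,0,0,0,1],[12.4,0.2,4.5,0,0,0,1],[13.6,0.2,2.4,0,0,0,1],[14,0.3,0,0,0,0,1],[14,0.3,0,0,0,0,1]]]'; python3 - <<'E'
from h import *
rel((.6512-.14*.904,.0112-.14*.427,.248)); s=status.observe(); print(s['torque'].round(2),s['opening'])
c=cam('top'); save('t3.png',cv2.resize(c['image'][120:240,240:400],None,fx=4,fy=4))
E
```

```text
time: 14.05
tool_pos: [0.52, -0.0513, 0.2501]
tool_rot: [-1.567, -0.006, -2.702]
contact_force: [-21.5, -9.1, 23.6]
opening: 0.0216
shift cm [-0.54  0.2  -0.05] turn y 0 yaw now -64.8 t 14.05 q [-0.24  0.32  1.49 -0.01  1.33  0.89] tcp [ 0.52   -0.0513  0.2501] F [-21.5  -9.1  23.6]
[-1.31  3.21  0.03] 0.021641147076694452
```

View pics/t3.png

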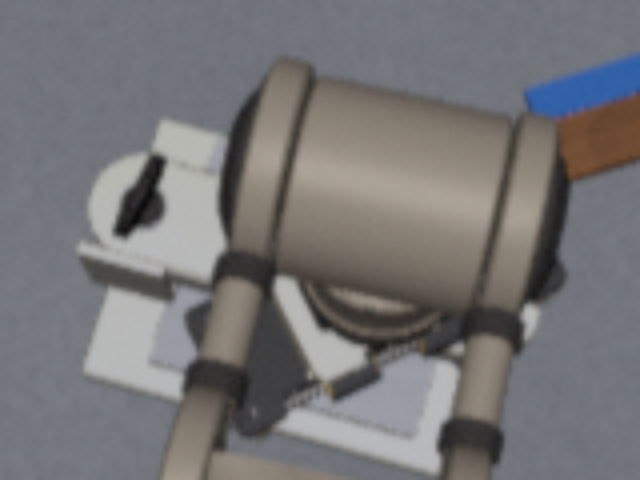

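Top view: the arm hides the spindle, the wing (140,195) still lies at its tight angle, and nothing else has been touched. The side force comes from my starting the circle with the crank leaning outward, so I re-centre the circle by 4.5 mm.

```bash
python3 -m pendant '[[[0.45,-0.2,0,0,0,0,1],[0.45,-0.2,0,0,0,0,1],[0.35,-0.2,-1.2,0,0,0,1],[0.03,-0.17,-2.4,0,0,0,1],[-0.5,-0.15,-3.5,0,0,0,1],[-1.2,-0.13,-4.5,0,0,0,1],[-2.05,-0.1,-5.4,0,0,0,1],[-3.05,-0.1,-6.05,0,0,0,1],[-4.15,-0.1,-6.6,0,0,0,1],[-5.3,-0.07,-6.9,0,0,0,1],[-6.55,-0.05,-7,0,0,0,1],[-6.55,-0.05,-7,0,0,0,1]]]'; python3 - <<'E'
from h import *
rel((.648,.01,.248)); s=status.observe(); print(s['torque'].round(2),s['opening'])
E
```

```text
time: 15.3
tool_pos: [0.555, 0.0427, 0.2485]
tool_rot: [-1.569, 0.002, -2.7]
contact_force: [-3.0, 3.5, 12.3]
opening: 0.0213
shift cm [-7.01  0.08  6.93] turn y 0 yaw now -64.7 t 15.3 q [-0.06  0.38  1.4  -0.    1.36  1.07] tcp [0.555  0.0427 0.2485] F [-3.   3.5 12.3]
[-0.01  0.21  0.02] 0.021321439673974787
```

```bash
python3 -m pendant '[[[-1.2,0,0.1,0,0,0,1],[-2.4,0,0.4,0,0,0,1],[-3.5,0,0.95,0,0,0,1],[-4.5,0,1.65,0,0,0,1],[-5.35,0,2.5,0,0,0,1],[-6.05,0.05,3.5,0,0,0,1],[-6.6,0.05,4.6,0,0,0,1],[-6.9,0.07,5.8,0,0,0,1],[-7,0.1,7,0,0,0,1],[-6.9,0.1,8.2,0,0,0,1],[-6.6,0.13,9.4,0,0,0,1],[-6.05,0.15,10.5,0,0,0,1],[-5.35,0.17,11.5,0,0,0,1],[-4.5,0.18,12.35,0,0,0,1],[-3.5,0.2,13.05,0,0,0,1],[-2.4,0.22,13.6,0,0,0,1],[-1.2,0.24,13.9,0,0,0,1],[0,0.25,14,0,0,0,1],[0,0.25,14,0,0,0,1]]]'; python3 - <<'E'
from h import *
rel((.615,-.084,.248)); s=status.observe(); print(s['torque'].round(2),s['opening'])
E
```

```text
time: 17.2
tool_pos: [0.6134, -0.0865, 0.2463]
tool_rot: [-1.568, 0.002, -2.703]
contact_force: [2.6, -1.9, 8.0]
opening: 0.0215
shift cm [-0.25 -0.17 -0.16] turn y 0 yaw now -64.9 t 17.2 q [-0.26  0.51  1.21 -0.    1.42  0.87] tcp [ 0.6134 -0.0865  0.2463] F [ 2.6 -1.9  8. ]
[ 0.14 -0.01  0.05] 0.021535267845107196
```

```bash
python3 -m pendant '[[[1.2,0.02,-0.1,0,0,0,1],[2.4,0.03,-0.4,0,0,0,1],[3.5,0.05,-0.95,0,0,0,1],[4.5,0.07,-1.65,0,0,0,1],[5.35,0.08,-2.5,0,0,0,1],[6.05,0.1,-3.5,0,0,0,1],[6.6,0.12,-4.6,0,0,0,1],[6.6,0.12,-4.6,0,0,0,1]]]' 30
```

```text
time: 18.0
tool_pos: [0.5337, -0.0716, 0.2449]
tool_rot: [-1.568, 0.001, -2.702]
contact_force: [-1.6, -1.5, 8.5]
opening: 0.0212
```

```bash
python3 -m pendant '[[[0.2,0.02,-0.6,0,0,0,1],[0.3,0.02,-1.2,0,0,0,1],[0.4,0.04,-1.8,0,0,0,1],[0.4,0.04,-2.4,0,0,0,1],[0.4,0.04,-2.4,0,0,0,1]]]'
```

```text
time: 18.5
tool_pos: [0.5201, -0.052, 0.2444]
tool_rot: [-1.568, 0.0, -2.701]
contact_force: [-4.1, -2.7, 10.2]
opening: 0.0213
```

```bash
python3 -m pendant '[[[-0.05,0.01,-0.6,0,0,0,1],[-0.1,0.02,-1.2,0,0,0,1],[-0.23,0.03,-1.8,0,0,0,1],[-0.42,0.04,-2.4,0,0,0,1],[-0.42,0.04,-2.4,0,0,0,1]]]'
```

```text
time: 19.0
tool_pos: [0.5137, -0.0281, 0.244]
tool_rot: [-1.568, 0.0, -2.701]
contact_force: [-4.5, -1.3, 11.2]
opening: 0.0216
```

```bash
python3 -m pendant '[[[-0.25,0.01,-0.55,0,0,0,1],[-0.52,0.02,-1.1,0,0,0,1],[-0.84,0.02,-1.6,0,0,0,1],[-1.2,0.03,-2.1,0,0,0,1],[-1.2,0.03,-2.1,0,0,0,1]]]'
```

```text
time: 19.5
tool_pos: [0.5158, -0.0037, 0.2436]
tool_rot: [-1.569, 0.001, -2.701]
contact_force: [-4.3, 0.6, 10.1]
opening: 0.0215
```

```bash
python3 -m pendant '[[[-0.4,0.01,-0.45,0,0,0,1],[-0.86,0.02,-0.86,0,0,0,1],[-1.35,0.02,-1.2,0,0,0,1],[-1.86,0.03,-1.55,0,0,0,1],[-1.86,0.03,-1.55,0,0,0,1]]]'
```

```text
time: 20.0
tool_pos: [0.5263, 0.0185, 0.2433]
tool_rot: [-1.569, 0.001, -2.701]
contact_force: [-3.9, 1.3, 12.1]
opening: 0.0214
```

```bash
python3 -m pendant '[[[-0.54,0.01,-0.28,0,0,0,1],[-1.1,0.02,-0.52,0,0,0,1],[-1.68,0.02,-0.7,0,0,0,1],[-2.28,0.03,-0.84,0,0,0,1],[-2.28,0.03,-0.84,0,0,0,1]]]'
```

```text
time: 20.5
tool_pos: [0.5436, 0.0359, 0.243]
tool_rot: [-1.569, 0.001, -2.701]
contact_force: [-2.3, 2.2, 11.1]
opening: 0.0212
```

```bash
python3 -m pendant '[[[-0.6,0.01,-0.08,0,0,0,1],[-1.22,0.02,-0.1,0,0,0,1],[-1.83,0.02,-0.08,0,0,0,1],[-2.44,0.03,0,0,0,0,1],[-2.44,0.03,0,0,0,0,1]]]'
```

```text
time: 21.0
tool_pos: [0.5659, 0.0464, 0.2427]
tool_rot: [-1.57, 0.002, -2.701]
contact_force: [-1.4, 3.5, 11.2]
opening: 0.0215
```

```bash
python3 -m pendant '[[[-0.6,0.01,0.14,0,0,0,1],[-1.18,0.02,0.32,0,0,0,1],[-1.74,0.02,0.56,0,0,0,1],[-2.28,0.03,0.84,0,0,0,1],[-2.28,0.03,0.84,0,0,0,1]]]'
```

```text
time: 21.5
tool_pos: [0.5903, 0.0485, 0.2424]
tool_rot: [-1.57, 0.002, -2.701]
contact_force: [-0.6, 3.3, 9.9]
opening: 0.0214
```

```bash
python3 -m pendant '[[[-0.5,0.01,0.33,0,0,0,1],[-1,0.02,0.7,0,0,0,1],[-1.44,0.02,1.11,0,0,0,1],[-1.86,0.03,1.55,0,0,0,1],[-1.86,0.03,1.55,0,0,0,1]]]'
```

```text
time: 22.0
tool_pos: [0.614, 0.0423, 0.2421]
tool_rot: [-1.57, 0.003, -2.701]
contact_force: [0.8, 4.1, 9.6]
opening: 0.0214
```

```bash
python3 -m pendant '[[[-0.37,0.01,0.48,0,0,0,1],[-0.7,0.02,1,0,0,0,1],[-0.98,0.02,1.54,0,0,0,1],[-1.22,0.03,2.1,0,0,0,1],[-1.22,0.03,2.1,0,0,0,1]]]'
```

```text
time: 22.5
tool_pos: [0.6274, 0.0364, 0.2408]
tool_rot: [-1.589, -0.006, -2.697]
contact_force: [-21.3, 26.0, 16.2]
opening: 0.0218
```

The stop is reached: 33 N against the motion (about 2.3 N m) at roughly 1.93 turns. I relax the arm to its actual position, then release and rise.

```bash
python3 -m pendant '[[[0.28,0,-0.75,0,0,0,1],[0.28,0,-0.75,0,0,0,1],[0.28,0,-0.75,0,0,0,5],[0.28,0,-0.75,0,0,0,5],[0.28,0,-0.75,0,0,0,5],[0.28,-3,-0.75,0,0,0,5],[0.28,-7,-0.75,0,0,0,5],[0.28,-11,-0.75,0,0,0,5],[3,-12,2,0,0,0,5],[3,-12,2,0,0,0,5]]]'
python3 - <<'E'
from h import *
rel((.6,.0,.35)); c=cam('wrist'); save('w5.png',c['image']); P=cloud(c)
G=P[(P[...,2]>.262)&(P[...,2]<.3)&(np.hypot(P[...,0]-.63,P[...,1]-.035)<.05)]
G=G[G[:,2]>np.percentile(G[:,2],99)-.004]; print('grip',len(G),G.mean(0))
H=P[(P[...,2]>.205)&(P[...,2]<.235)&(np.hypot(P[...,0]-.585,P[...,1]+.02)<.016)]
if len(H)>20:
    A=np.c_[H[:,:2]-[.585,-.02],np.ones(len(H))]; k=np.linalg.lstsq(A,H[:,2],rcond=None)[0]; print('hub top',len(H),k)
m=(P[...,2]>.2)&(P[...,2]<.212)&(np.hypot(P[...,0]-.617,P[...,1]-.086)<.045); Q=P[m]
print('wing',len(Q),len(Q) and cv2.minAreaRect((Q[:,:2]*1000).astype(np.float32)))
E
```

```text
time: 23.5
tool_pos: [0.6139, -0.0061, 0.3627]
tool_rot: [-1.566, 0.002, -2.705]
contact_force: [1.2, 0.4, 0.3]
opening: 0.05
shift cm [ 1.    1.26 -1.14] turn y 0 yaw now -65.0 t 23.5 q [-0.13  0.46  0.97 -0.    1.7   1.  ] tcp [ 0.6139 -0.0061  0.3627] F [1.2 0.4 0.3]
grip 383 [0.6213533  0.04132192 0.28378528]
hub top 742 [-0.02954768 -0.00142809  0.22263509]
wing 503 ((622.0009155273438, 80.15325927734375), (30.755922317504883, 68.57421875), 36.65413284301758)
```

View pics/w5.png

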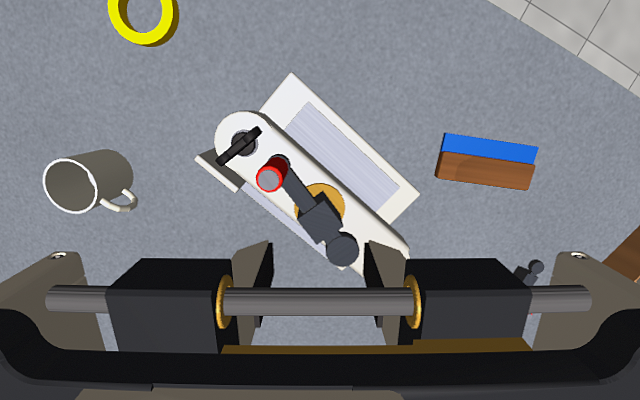

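The wrist view shows the crank seated, with the grip at (270,176) and hub at (320,220); the wing (240,147) is crosswise, and the mug, tape and squeegee are in place. One last check on the wing angle (the arm polluted that mask), then I hand in.

```bash
python3 - <<'E'
from h import *
c=cam('wrist'); P=cloud(c)
Q=P[(P[...,2]>.199)&(P[...,2]<.212)&(np.hypot(P[...,0]-.617,P[...,1]-.0867)<.031)]
dark=cv2.cvtColor(c['image'],cv2.COLOR_RGB2GRAY)
w,V=np.linalg.eigh(np.cov(Q[:,:2].T)); print('wing',len(Q),np.degrees(np.arctan2(V[1,1],V[0,1])),cv2.minAreaRect((Q[:,:2]*1000).astype(np.float32)))
s=status.observe(); print(s['time'],s['contact_force'].round(1))
robot.hand_in()
E
```

```text
wing 506 152.6775388133291 ((617.52880859375, 86.74468994140625), (9.205790519714355, 55.868743896484375), 62.5906867980957)
23.6 [ 0.1 -0.1  0.1]
the job is handed in; nothing more can be done
```

I tightened the wing screw, seated the largest crank on the spindle square and wound the platen down until it bore on the plaque. I then let go and handed in at 23.6 s. No verdict comes back from the hand-in, so the result rests on my own checks.

| Check | Reading | Comment |
|---|---|---|
| Wing screw | Turned about 1.11 rad to a hard stop of about 1.1 N m | At the end it lay at 152.7°, unchanged (152.4° after tightening). I place that at about 1.75 rad, assuming the bar lies along the beam at zero. |
| Platen | Hard stop at about 1.9 turns (11.4 mm), 33 N at the grip | From the hub's measured height the platen face comes out at about 50.6 mm, against 50 mm for the plaque. The 0.5 mm gap is too fine for the cameras, so this rests mainly on the hard stop. |
| Crank | Hub top at 222.6 mm, expected about 221.7 mm when fully home | It leans about 1.7° in the socket's slack, and about 3° just after I first let go. Both are inside the 7° limit. |
| Bystanders | Mug, tape roll and squeegee look undisturbed in the last wrist picture | I judged this by eye and did not measure it. |
| Robot | Gripper open and clear, contact force about 0 N | Nothing held. |

Two readings disagreed along the way. On the first half turn of winding, the side force rose to about 23 N because I started the circle while the crank leaned outward; shifting the circle by 4.5 mm fixed it. The first wing reading at the end was spoiled by the crank arm in the view, so I repeated it with a tighter mask.

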